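# Clear the bottle and roll the listening-post volume back to the house level

### The job

Someone has left a bottle standing in front of the headphone amplifier's volume wheel. First move the bottle out of the way: set it down gently, upright, wholly on the round cork coaster. Then roll the volume wheel at the amplifier's front edge with a fingertip until the needle on top points at the metal preset tab, leaving everything else on the table where it is.

Things in the scene. Friction and masses are not known exactly. Their poses are not given: they have to be found in the camera images.
- bottle: Closed green glass bottle, paper label, standing upright, 220 mm tall, 0.3 to 0.6 kg. Body 66 mm in diameter up to 136 mm high, tapering to a straight neck 26 mm in diameter between 166 and 204 mm high, then a cap 30 mm in diameter. Origin at the centre of its underside, z up along the bottle. It starts on the table in front of the volume wheel, 15 to 40 mm clear of it.
- coaster: Round flat cork coaster, 114 mm in diameter, 5 mm thick, fixed on the table to the left or right of the amplifier. Origin at the centre of its underside. (The square paper block on the other side is not it.)
- amplifier: Headphone amplifier, dark steel case with wooden cheeks, fixed: 160 mm deep (x), 254 mm wide (y), 55 mm high; flat front face at x = -80 mm in its frame (the cheeks, at |y| above 115 mm, stand 3 mm further out). Origin: centre of its underside; x points from the front (robot side) to the back, y to its left, z up. White dial plate on top.
- wheel_axis (a point): The volume wheel's vertical axis at the wheel's mid-height: 33 mm behind the front face, 29 mm above the table, mid-width of the amplifier. The wheel: aluminium disc lying flat, radius 43 mm, 18 mm thick (20 to 38 mm above the table), with 8 evenly spaced rounded lobes on its rim, each 10 mm wide, reaching out to radius 53 mm. At joint angle 0 one lobe points straight out of the front.
- volume_wheel (a joint): Angle of wheel and needle about wheel_axis, rad. 0: needle points straight to the back (+x of the amplifier). Grows anticlockwise seen from above: needle towards the amplifier's left (+y), the exposed rim in front moves right (-y). Stops at -1.3 and 1.3; starts at -1.0 to -0.7, clockwise (louder) of the tab. Stiff (1.2 N at the rim) and stays where it is left; nothing stops it at the tab.
- wheel_front (a point): Middle of the wheel's exposed crescent: 15 mm out from the front face, 29 mm above the table; fixed to the amplifier. Only this crescent, at most 20 mm deep and 83 mm wide, shows out of the slot, too little to pinch: push a lobe sideways along the front with a fingertip from above. A straight push turns the wheel by some 20 to 60 degrees until the finger slides off the lobe; then go round and push the next one.
- needle_tip (a point): Tip of the black needle (80 mm long, 4 mm wide) on top of the amplifier, 80 mm from the wheel's axis, 60 mm above the table; moves with the wheel.
- tab_mark (a point): Where the needle tip is when it points exactly at the middle of the preset tab: 80 mm from the wheel's axis, 60 mm above the table. The tab is a raised dark metal block on the dial, 13 mm wide, just outside the needle's sweep (83 to 99 mm from the axis). It is set somewhere within 0.3 rad of the direction straight to the back and does not move by itself.
- mug: Bystander: white mug, 82 mm across, 95 mm tall. Origin at its underside. Leave it alone.
- jar: Bystander: glass jar with a black lid, 72 mm across, 90 mm tall. Origin at its underside. Leave it alone.
- cassette: Bystander: tape cassette box lying flat, 70 x 109 x 16 mm. Origin at its underside. Leave it alone.
- marker: Bystander: marker pen lying flat, 140 mm long. Origin at its underside. Leave it alone.
- record_brush: Bystander: wooden record brush, 124 mm long, 34 mm high, behind the amplifier. Origin at its underside. Leave it alone.
Mind the look-alikes: they are no part of the job. There is more than one size of the bottle; the one meant has the size given above. Several things have the shape of the coaster; the one meant has the colours described above.

How it is judged (in metres and radians):
On the way, in this order (a step that is already met when the one before it is completed fails the run):
1. the bottle stands released on the coaster (horizontal distance between bottle and coaster below 0.024 m and height (world z) of bottle below 0.012 m and angle between bottle's own z axis and vertical below 0.1 rad and linear speed of bottle below 0.03 m/s and contact force between bottle and the fingers below 0.1 N), for 0.2 s.
2. the needle points at the preset tab (distance between needle_tip and tab_mark below 0.0075 m), for 0.2 s.
At the end, for the whole second after the job is handed in: The bottle stands upright (within 0.1 rad), released and at rest, with its centre within 24 mm of the coaster's centre, and the tip of the needle is within 7.5 mm (about 5 degrees) of the middle of the preset tab, the wheel at rest (all of step 1 and distance between needle_tip and tab_mark below 0.0075 m and velocity of joint volume_wheel between -0.05 and 0.05 rad/s); the robot touches nothing.
It fails at once if the bottle is tipped by more than 25 degrees (angle between bottle's own z axis and vertical above 0.44 rad).
It fails at once if the bottle is dropped or knocked (it moves faster than 0.45 m/s while the fingers do not hold it) (linear speed of bottle above 0.45 m/s and contact force between bottle and the fingers below 0.1 N).
It fails at once if a bystander is moved by more than 25 mm (distance of any of mug, jar, cassette, marker, record_brush from where it was at the start of the episode above 0.025 m).
It also fails if it takes over 69 s, if anything falls off the work surface, if the arm or the gripper's body presses on something with over 40 N, if the wrist force passes 120 N, or if a joint passes its speed limit or range.

### The arm

A 6-joint arm with a two-finger parallel gripper is mounted at the origin on the work surface. World frame = base frame: x ahead of the robot, y to its left, z up, the work surface at z = 0. Lengths are in m, angles in degrees, forces in N, time in s.
With the tool pointing down it reaches from about 0.4 to 0.825 m from the base axis. Payload 7 kg.
Tool frame: the origin (TCP) lies where the fingers leave the gripper's body, on its centre line; the fingertips stand 66 mm ahead of it and the grasp point (between the pads) lies 47 mm ahead of it; z points along the fingers, y is the direction in which the jaws open and shut (so a half turn about z gives the same grasp; the last joint's range is limited). The gripper opens to 88 mm and grips with 3 to 60 N. Pads are 19 mm wide; open, the fingers measure 130 mm over their backs; the gripper's body (78 mm by 193 mm) begins 47 mm behind the grasp point.
Start: joints at [88.814, 20.546, 0.682, 0, -70.136, -16.507], TCP at [0.205, 0.643, 0.292] pointing down, gripper open.
Joint ranges: [-176.03, 176.03], [-82.01, 121.73], [-58.28, 71.71], [-173.87, 95.51], [-174.79, -0.11], [-173.66, 173.66]. Speed limits (degrees/s): [136.94, 136.94, 172.46, 180, 180, 180].

### API

Orientations are given as [roll, pitch, yaw] about the fixed x, y, z axes, in that order (R = Rz(yaw) Ry(pitch) Rx(roll)).
In Python, from plant import get_obs, snapshot, close_job gives the robot as it stands.
- The arm moves only by the tool play_rows, never from a script. Its argument "series" is a list of rows, each a list of 5 numbers: the opening in per cent of the stroke, from 0 (shut) to 100 (fully open), then the shift along the tool's x, y, z in m, then the turn about the tool's z in degrees. In form: [[jaw, dx, dy, dz, spin], ...]. A call has 1 to 10 rows; each row is the pose to reach, as a shift and turn from the pose commanded when the call began, along the tool's axes at that moment; what a row does not reach only later rows make up. A row lasts 1/10 s, in which the tool goes at most 50 mm and 8.59 degrees, less where a joint would pass 70% of its speed; a pose out of reach is approached as far as the arm can. A call with a gripper value outside its range is refused whole. The fingers move at their own pace and stop on an object; the grip force is fixed at half the most. Time passes only in rows, so rows that repeat a pose let the fingers close. It gives the time, the measured TCP pose, the force and the opening at its end, in the units of the state.
- get_obs(): the state, without advancing time (a new reading comes with each control period).
- snapshot(name): name is "scene" or "top" or "wrist"; returns a dict with "frame" (480x640x3 uint8, red, green, blue), "z_map" (480x640 float32, m along the optical axis (not along the pixel's ray), 0 where there is no reading), "mtx" (3x3 intrinsics, pixels), "camera_from_world" (4x4, takes a point from world to camera coordinates); the wrist camera has in their place "tool_from_camera" (4x4, takes a point from camera to tool coordinates, whose origin is the TCP and whose axes are the flange's). Camera axes: x right, y up, looking along -z (the intrinsics and any distortion apply to the point x, -y, -z); pixel columns grow to the right and rows downward; lengths in m; the calibration is good to about 2 mm. The wrist camera is an equidistant fisheye: a pixel r from the principal point sees the ray r / f radians off the axis. A picture is of the moment at which its call begins: read the wrist's pose just before it.
- close_job(): hands the job in, once; it reports no verdict.
The state is a dict: "clock": time; "joint_pos": joint angles; "qvel": joint speeds; "tau": joint torques, N m; "tool_pos": TCP position; "orientation": TCP orientation; "force": force on the tool from outside, world axes, zero at the start; "moment": the same for the moment, N m; "opening": finger opening in m.
Only numpy, scipy, OpenCV 4.12 (cv2) and the standard library are available. Lean on these libraries where they do the work, as an engineer would, in place of code of your own. Each camera call takes 0.05 s, during which the arm holds its last target.

## Working session

There is one attempt and no reset: what is moved stays moved. The work goes in short steps, Python scripts to look and compute and a tool call to move; the robot and the scene stay as the last step left them, time stands still between calls to the robot, and variables do not carry over. Pictures are saved under pics/ and viewed, and the job is handed in when it is done.

Besides the shell and the picture viewer there is one more tool, called by a JSON object that holds its "name" and its "arguments", one argument or row to a line. play_rows: Moves the arm, as the interface text tells. Its arguments: {"type":"object","properties":{"series":{"type":"array"}},"required":["series"]}

```bash
mkdir -p pics; ls
cat > h.py <<'E'
import numpy as np, cv2
from plant import get_obs, snapshot, close_job
def save(s,n,crop=None,k=1):
    f=cv2.cvtColor(s["frame"],cv2.COLOR_RGB2BGR)
    if crop: a,b,c,d=crop; f=f[b:d,a:c]
    if k!=1: f=cv2.resize(f,None,fx=k,fy=k,interpolation=cv2.INTER_CUBIC)
    cv2.imwrite("pics/"+n+".png",f)
def ray(s,u,v):
    K=s["mtx"]; T=np.linalg.inv(s["camera_from_world"])
    d=np.array([(u-K[0,2])/K[0,0],-(v-K[1,2])/K[1,1],-1.])
    return T[:3,3],T[:3,:3]@d
def onplane(s,u,v,z):
    o,d=ray(s,u,v); return o+d*(z-o[2])/d[2]
def depthpt(s,u,v):
    o,d=ray(s,u,v); return o+d*s["z_map"][int(v),int(u)]
def proj(s,p):
    c=s["camera_from_world"]@np.append(p,1); K=s["mtx"]
    return K[0,0]*c[0]/-c[2]+K[0,2], K[1,1]*-c[1]/-c[2]+K[1,2]
E
python3 - <<'E'
from h import *
print(get_obs())
for n in("scene","top"):
    s=snapshot(n); save(s,n+"0"); print(n,s["mtx"],s["camera_from_world"])
    np.save("pics/%s0.npy"%n,s,allow_pickle=True)
E
```

```text
pics
{'clock': 0.0, 'joint_pos': array([ 8.88150665e+01,  2.05910378e+01,  6.30824635e-01, -2.01701425e-02,
       -7.01350380e+01, -1.65068196e+01]), 'qvel': array([0.0005442 , 0.00410529, 0.05862552, 0.00785231, 0.01462578,
       0.01264198]), 'tau': array([ 9.08765778e-04, -5.82712841e+01,  2.93042529e+01,  6.99683368e+00,
        6.95352210e-03, -1.65289262e-04]), 'tool_pos': array([0.20503083, 0.64268638, 0.29120452]), 'orientation': array([ 1.79903287e+02, -8.88681334e-03, -1.76986153e+01]), 'force': array([ 0.1623402 , -0.08183091, -0.39996684]), 'moment': array([-0.01817367,  0.00081892,  0.05964135]), 'opening': 0.08740737812775208}
scene [[536.98297161   0.         321.19761422]
 [  0.         536.98297161 238.50409893]
 [  0.           0.           1.        ]] [[-0.82701101  0.56169183 -0.02356006  0.43249458]
 [-0.32499706 -0.44347575  0.83528807  0.146533  ]
 [ 0.45872617  0.69844938  0.54930752 -1.59564751]
 [ 0.          0.          0.          1.        ]]
top [[472.12101754   0.         323.98838333]
 [  0.         472.12101754 237.7383572 ]
 [  0.           0.           1.        ]] [[ 0.00279341 -0.99995585  0.00897167  0.03080196]
 [ 0.98286931  0.0043988   0.18425137 -0.5594822 ]
 [-0.1842827   0.00830329  0.98283821 -0.98459458]
 [ 0.          0.          0.          1.        ]]
```

View pics/scene0.png

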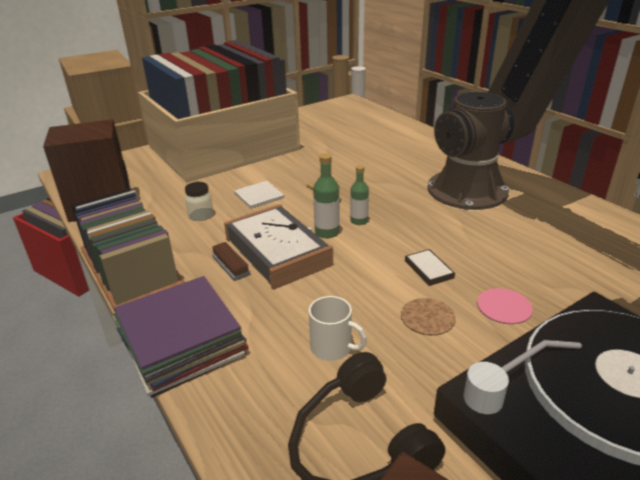

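View pics/top0.png

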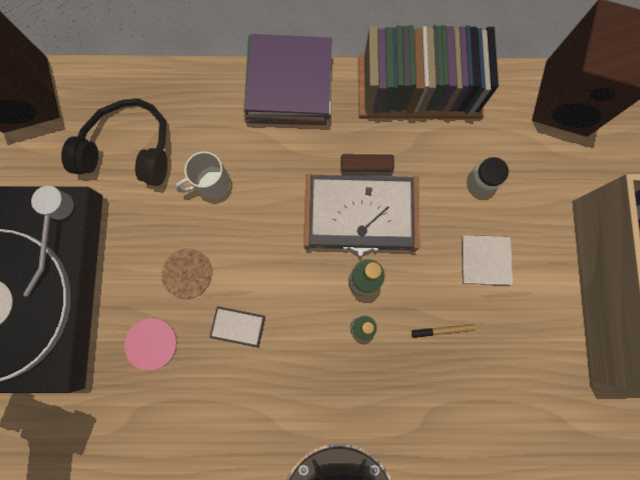

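The top view shows the large bottle at (367,275), directly in front of the wheel, and a small look-alike bottle at (365,328). The cork coaster is at (187,273), with a pink disc look-alike at (150,344) and the paper block at (487,260). Next I'll measure these.

Run:
```python
from h import *
S=np.load("pics/scene0.npy",allow_pickle=True).item(); T=np.load("pics/top0.npy",allow_pickle=True).item()
save(T,"crop_top",(290,140,430,350),3); save(S,"crop_sc",(210,140,390,300),4); save(T,"crop_co",(110,230,280,380),4)
f=T["frame"]; hsv=cv2.cvtColor(f,cv2.COLOR_RGB2HSV)
def comp(mask,box):
    a,b,c,d=box; m=np.zeros_like(mask); m[b:d,a:c]=mask[b:d,a:c]
    n,l,st,ce=cv2.connectedComponentsWithStats(m.astype(np.uint8)); i=1+np.argmax(st[1:,4]); 
    return st[i],ce[i],(l==i)
for u,v in((373,270),(368,328),(187,273),(150,344),(203,168),(490,170),(362,230),(340,215),(369,191),(440,330)): print((u,v),hsv[v,u],depthpt(T,u,v).round(4))
orange=(hsv[...,0]>10)&(hsv[...,0]<25)&(hsv[...,1]>150)&(hsv[...,2]>150)
for box in((355,258,390,285),(355,315,385,340)):
    st,ce,_=comp(orange,box); print("cap",st,ce,onplane(T,*ce,0.22),onplane(T,*ce,0.16))
# cork: fit ellipse points on plane
o,d=None,None
cork=(hsv[...,1]>90)&(hsv[...,2]<150)
st,ce,m=comp(cork,(155,243,220,305)); print("cork",st,ce,onplane(T,*ce,0.005))
cs,_=cv2.findContours(m.astype(np.uint8),cv2.RETR_EXTERNAL,cv2.CHAIN_APPROX_NONE)
c=max(cs,key=cv2.contourArea)[:,0]; P=np.array([onplane(T,u,v,.005)[:2] for u,v in c]); print(cv2.minEnclosingCircle((P*1000).astype(np.float32)))
hs=cv2.cvtColor(S["frame"],cv2.COLOR_RGB2HSV)
o2=(hs[...,0]>8)&(hs[...,0]<28)&(hs[...,1]>130)&(hs[...,2]>100)
for box in((316,150,336,170),(350,160,372,180)):
    try:
        st,ce,_=comp(o2,box); print("scap",st,ce, depthpt(S,*ce))
    except Exception as e: print(e)
```

```text
(373, 270) [ 18 136 191] [ 0.4686 -0.0545  0.2218]
(368, 328) [ 18 138 192] [ 0.3654 -0.0497  0.1643]
(187, 273) [ 14 111 138] [0.4857 0.3415 0.0054]
(150, 344) [175  97 200] [0.3288 0.4154 0.0006]
(203, 168) [19 43 95] [0.7335 0.3176 0.0066]
(490, 170) [17 41 44] [ 0.7048 -0.329   0.0877]
(362, 230) [15 28 72] [ 0.5752 -0.05    0.0612]
(340, 215) [ 14  35 191] [ 0.6099 -0.0023  0.0555]
(369, 191) [10 18 83] [ 0.6628 -0.0664  0.0638]
(440, 330) [ 18 137 168] [ 0.361  -0.2228  0.0164]Traceback (most recent call last):
  File "<stdin>", line 12, in <module>
  File "<stdin>", line 7, in comp
    return _wrapfunc(a, 'argmax', axis=axis, out=out, **kwds)
    return bound(*args, **kwds)
ValueError: attempt to get argmax of an empty sequence
```

```bash
sleep 1; ls pics
```

```text
crop_co.png
crop_sc.png
crop_top.png
scene0.npy
scene0.png
top0.npy
top0.png
```

View pics/crop_top.png

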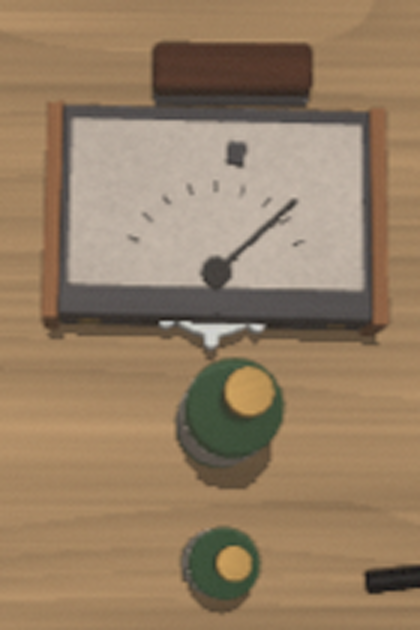

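View pics/crop_sc.png

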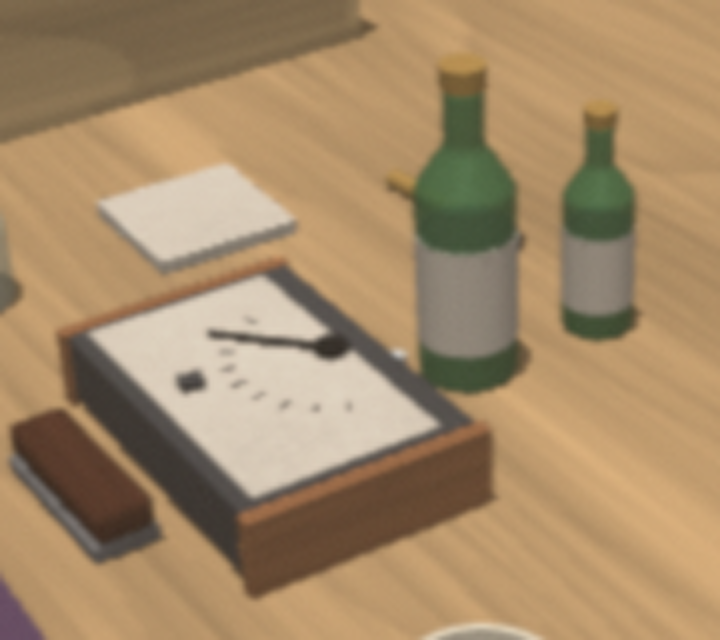

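View pics/crop_co.png

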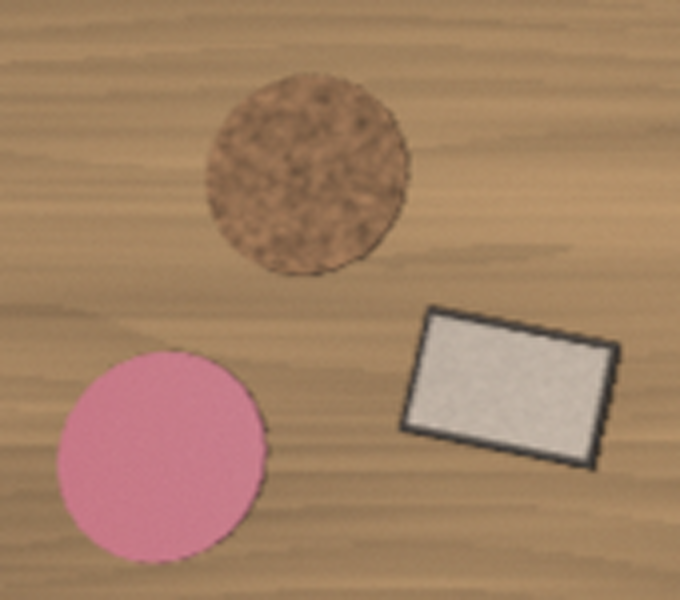

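The close crops confirm both choices. The large bottle's cap is at z≈0.222, which matches 220 mm (the small one is 0.164). The speckled brown disc is the cork coaster, and the pink disc is a look-alike. Next come the precise positions.

```bash
cat >> h.py <<'E'
def comp(mask,box):
    a,b,c,d=box; m=np.zeros(mask.shape,np.uint8); m[b:d,a:c]=mask[b:d,a:c]
    n,l,st,ce=cv2.connectedComponentsWithStats(m); i=1+np.argmax(st[1:,4])
    return st[i],ce[i],(l==i)
def cloud(s):
    K=s["mtx"];v,u=np.mgrid[:480,:640];z=s["z_map"]
    p=np.stack([(u-K[0,2])/K[0,0]*z,-(v-K[1,2])/K[1,1]*z,-z,np.ones_like(z)],-1)
    w=p@np.linalg.inv(s["camera_from_world"]).T; w[z==0]=np.nan; return w[...,:3]
E
python3 - <<'E'
from h import *
S=np.load("pics/scene0.npy",allow_pickle=True).item(); T=np.load("pics/top0.npy",allow_pickle=True).item()
f=T["frame"]; hsv=cv2.cvtColor(f,cv2.COLOR_RGB2HSV); W=cloud(T); WS=cloud(S)
# cap
for nm,b,zr in(("big",(355,255,390,290),(.205,.235)),("small",(352,312,385,345),(.14,.18))):
    m=(hsv[...,0]>10)&(hsv[...,0]<25)&(hsv[...,1]>100)&(hsv[...,2]>150)&(W[...,2]>zr[0])
    st,ce,mm=comp(m,b); print(nm,st,ce,onplane(T,*ce,.22 if nm=="big" else .16), np.median(W[mm],0))
# bottle from scene body points, circle fit
sel=(WS[...,2]>.02)&(WS[...,2]<.13)&(np.hypot(WS[...,0]-.465,WS[...,1]+.055)<.05); P=WS[sel]
A=np.c_[2*P[:,:2],np.ones(len(P))]; c=np.linalg.lstsq(A,(P[:,:2]**2).sum(1),rcond=None)[0]; print("bodyfit",c[:2],np.sqrt(c[2]+c[0]**2+c[1]**2),len(P))
# cork
def circ(m,z,n):
    cs,_=cv2.findContours(m.astype(np.uint8),cv2.RETR_EXTERNAL,cv2.CHAIN_APPROX_NONE)
    c=max(cs,key=cv2.contourArea)[:,0]; P=np.array([onplane(T,u,v,z)[:2] for u,v in c])
    A=np.c_[2*P,np.ones(len(P))]; c=np.linalg.lstsq(A,(P**2).sum(1),rcond=None)[0]; print(n,c[:2],np.sqrt(c[2]+c[0]**2+c[1]**2))
st,ce,m=comp((hsv[...,0]<16)&(hsv[...,1]>80)&(hsv[...,2]<190),(150,238,225,310)); print(st,ce); m=cv2.morphologyEx(m.astype(np.uint8),cv2.MORPH_CLOSE,np.ones((5,5))); circ(m,.005,"cork")
# amp top
m=(W[...,2]>.045)&(W[...,2]<.066); st,ce,mm=comp(m,(295,165,430,255)); print(st,ce)
cs,_=cv2.findContours(mm.astype(np.uint8),cv2.RETR_EXTERNAL,cv2.CHAIN_APPROX_NONE); c=max(cs,key=cv2.contourArea)[:,0]
P=np.array([onplane(T,u,v,.055)[:2]*1000 for u,v in c]).astype(np.float32); r=cv2.minAreaRect(P); print("amp",r, cv2.boxPoints(r))
# plate
st,ce,mm=comp((hsv[...,2]>140)&(hsv[...,1]<70),(300,165,425,240)); cs,_=cv2.findContours(mm.astype(np.uint8),cv2.RETR_EXTERNAL,cv2.CHAIN_APPROX_NONE); c=max(cs,key=cv2.contourArea)[:,0]
P=np.array([onplane(T,u,v,.056)[:2]*1000 for u,v in c]).astype(np.float32); r=cv2.minAreaRect(P); print("plate",r)
dk=(hsv[...,2]<125)&(hsv[...,1]<80)
st,ce,mm=comp(dk,(363,183,376,198)); print("tab",st,ce,onplane(T,*ce,.064),np.median(W[mm],0))
# needle+hub
g=hsv[...,2]
st,ce,mm=comp(g<125,(345,200,395,237)); v,u=np.nonzero(mm); print(st,ce); Q=np.array([onplane(T,a,b,.060) for a,b in zip(u,v)])
h=np.array([onplane(T,362,230.5,.06)]); 
t=Q[np.argmax(np.hypot(*(Q-h)[:,:2].T))]; print("tip",t,"hub",h, np.hypot(*(t-h[0])[:2]))
E
```

```text
big [365 262  16  16 195] [372.53333333 269.82564103] [ 0.4690925  -0.05385708  0.22      ] [ 0.46878232 -0.0543969   0.2200056 ]
small [362 322  11  11  93] [367.30107527 327.17204301] [ 0.36689474 -0.04888063  0.16      ] [ 0.36719838 -0.04832795  0.16292125]
bodyfit [ 0.46962585 -0.05146858] 0.031017966615496162 970
[ 159  246   53   57 2134] [186.03467666 273.67947516]
cork [0.48425283 0.34353993] 0.059322723340940645
[ 303  173  116   76 8063] [360.94220513 210.78692794]
amp ((620.6530151367188, -48.876129150390625), (253.43162536621094, 166.3345489501953), 88.66950988769531) [[ 534.5659  -173.62668]
 [ 700.8556  -177.48886]
 [ 706.7401    75.87442]
 [ 540.45044   79.7366 ]]
plate ((627.625244140625, -50.17469787597656), (216.1445770263672, 125.71499633789062), 88.9032974243164)
tab [366 187   6   9  42] [368.33333333 190.95238095] [ 0.66282537 -0.06487062  0.064     ] [ 0.66254286 -0.06462475  0.06277352]
[345 207  44  30 174] [366.67816092 226.84482759]
tip [ 0.62750462 -0.10821103  0.06      ] hub [[ 0.57430619 -0.05013647  0.06      ]] 0.07875739368033696
```

{"name": "play_rows", "arguments": {
  "series": [
    [100,0,0,-0.03,-8],
    [100,0,0,-0.06,-16],
    [100,0,0,-0.06,-17.7],
    [100,0,0,-0.06,-17.7]
  ]
}}

```text
clock: 0.5
tool_pos: [0.205, 0.6431, 0.3525]
orientation: [-179.9, 0.0, -0.0]
force: [-0.1, 0.4, -0.6]
opening: 0.0875
```

{"name": "play_rows", "arguments": {
  "series": [
    [100,0.024,0.03,0,0],
    [100,0.048,0.06,0,0],
    [100,0.072,0.09,0,0],
    [100,0.096,0.12,0,0],
    [100,0.12,0.15,0,0],
    [100,0.144,0.18,0,0],
    [100,0.168,0.21,0,0],
    [100,0.192,0.24,0,0],
    [100,0.216,0.27,0,0],
    [100,0.24,0.3,0,0]
  ]
}}

```text
clock: 1.5
tool_pos: [0.4455, 0.3414, 0.3509]
orientation: [179.9, 0.1, -0.1]
force: [1.5, 0.5, 0.1]
opening: 0.0875
```

{"name": "play_rows", "arguments": {
  "series": [
    [100,0,0.035,0,0],
    [100,0,0.07,0,0],
    [100,0,0.105,0,0],
    [100,0,0.14,0,0],
    [100,0,0.175,0,0],
    [100,0,0.21,0,0],
    [100,0,0.245,0,0],
    [100,0,0.28,0,0],
    [100,0,0.3,0,0],
    [100,0,0.3,0,0]
  ]
}}

```text
clock: 2.5
tool_pos: [0.4444, 0.0409, 0.3511]
orientation: [180.0, 0.1, -0.2]
force: [-0.0, 0.2, -0.4]
opening: 0.0876
```

Run:
```python
from h import *
o=get_obs(); print(o["tool_pos"],o["orientation"],o["joint_pos"])
w=snapshot("wrist"); save(w,"w1"); print(w["mtx"],w["tool_from_camera"])
T=snapshot("top"); save(T,"t1")
```

```text
[0.44436462 0.04094584 0.35114788] [ 1.79962222e+02  1.01391904e-01 -2.41870801e-01] [ 3.07046222e+01 -3.79337124e+00 -2.07783921e+01 -2.06276681e-02
 -7.31213657e+01  5.90595479e+01]
[[371.64829954   0.         323.71756561]
 [  0.         371.64829954 237.30093637]
 [  0.           0.           1.        ]] [[-8.56307690e-04  9.55476201e-01  2.95066936e-01  8.01996478e-02]
 [ 9.99999632e-01  8.31938033e-04  2.08123571e-04 -2.62946744e-04]
 [-4.66202881e-05  2.95067006e-01 -9.55476562e-01 -9.25842876e-02]
 [ 0.00000000e+00  0.00000000e+00  0.00000000e+00  1.00000000e+00]]
```

View pics/w1.png

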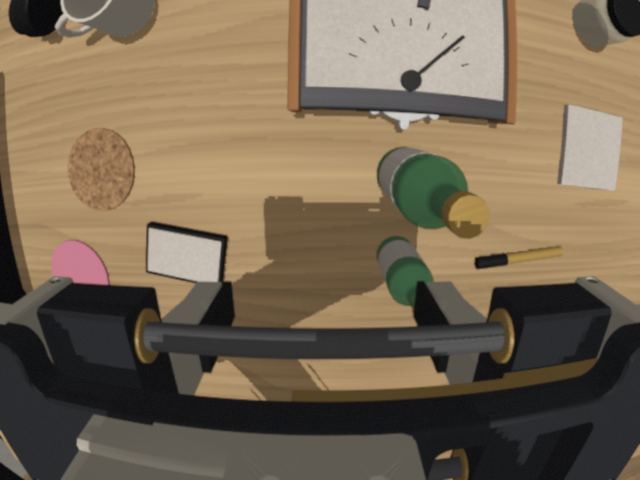

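View pics/t1.png

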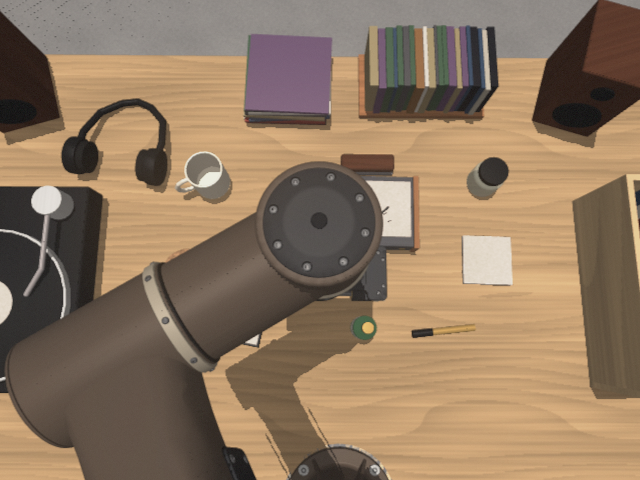

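The wrist view shows the big bottle's cap at (465,215), its body at (410,175), the cork at (101,168), the needle hub at (411,80) and the wheel lobe at (404,122). I'll cross-check these against the top view.

```bash
cat >> h.py <<'E'
from scipy.spatial.transform import Rotation as Ro
def wray(w,o,u,v):
    K=w["mtx"]; x=u-K[0,2]; y=v-K[1,2]; r=np.hypot(x,y)+1e-9; t=r/K[0,0]
    d=np.array([np.sin(t)*x/r,-np.sin(t)*y/r,-np.cos(t)])
    C=w["tool_from_camera"]; R=Ro.from_euler("xyz",o["orientation"],degrees=True).as_matrix()
    return o["tool_pos"]+R@C[:3,3], R@C[:3,:3]@d
def wplane(w,o,u,v,z):
    p,d=wray(w,o,u,v); return p+d*(z-p[2])/d[2]
E
python3 - <<'E'
from h import *
o=get_obs(); w=snapshot("wrist"); np.save("pics/w1.npy",dict(w=w,o=o),allow_pickle=True)
h=cv2.cvtColor(w["frame"],cv2.COLOR_RGB2HSV)
m=(h[...,0]>10)&(h[...,0]<28)&(h[...,1]>150)&(h[...,2]>100)
st,ce,mm=comp(m,(430,180,500,245)); print(st,ce)
save(w,"w1c",(380,130,500,250),5); save(w,"w1amp",(280,0,530,140),3)
print("cap",wplane(w,o,465,211,.22))
cork=(h[...,0]<16)&(h[...,1]>100)&(h[...,2]<190)
st,ce,mm=comp(cork,(55,115,145,220)); print("cork",st,ce,wplane(w,o,*ce,.005))
for n,u,v,z in(("hub",411,80,.06),("tip",463,38,.06),("lobe",404,123,.038),("tab",425,3,.063),("amp corner L",289,108,.055),("amp corner R",515,121,.055)): print(n,wplane(w,o,u,v,z))
E
```

```text
[459 229   6   3   8] [461.875 229.875]
cap [ 0.47330871 -0.04885464  0.22      ]
cork [  69  128   67   82 4263] [102.16045039 168.9078114 ] [0.48587358 0.33912678 0.005     ]
hub [ 0.57511179 -0.04727887  0.06      ]
tip [ 0.62697231 -0.10548345  0.06      ]
lobe [ 0.52956918 -0.04500964  0.038     ]
tab [ 0.6614514  -0.06302448  0.063     ]
amp corner L [0.54401699 0.0782804  0.055     ]
amp corner R [ 0.54092096 -0.17280982  0.055     ]
```

View pics/w1c.png

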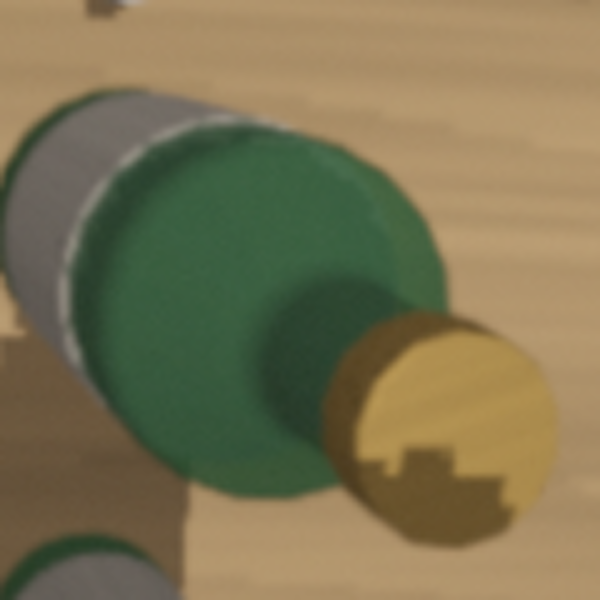

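View pics/w1amp.png

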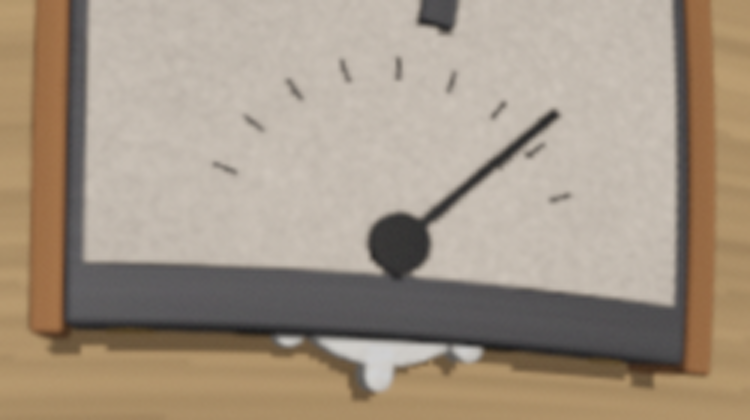

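Run:
```python
from h import *
d=np.load("pics/w1.npy",allow_pickle=True).item(); w,o=d["w"],d["o"]
print(wplane(w,o,471,217.5,.22), get_obs()["tool_pos"])
```

```text
[ 0.46900007 -0.05362485  0.22      ] [0.44501018 0.04317573 0.35149247]
```

{"name": "play_rows", "arguments": {
  "series": [
    [100,0.008,0.03,0,0],
    [100,0.016,0.06,0,0],
    [100,0.025,0.094,0,0],
    [100,0.025,0.094,0,0],
    [100,0.025,0.094,0,0]
  ]
}}

```text
clock: 3.15
tool_pos: [0.4704, -0.0508, 0.3515]
orientation: [180.0, 0.1, -0.1]
force: [-0.8, 0.5, -0.0]
opening: 0.0873
```

{"name": "play_rows", "arguments": {
  "series": [
    [100,-0.001,0.003,0.03,0],
    [100,-0.001,0.003,0.06,0],
    [100,-0.001,0.003,0.09,0],
    [100,-0.001,0.003,0.11,0],
    [100,-0.001,0.003,0.119,0],
    [100,-0.001,0.003,0.119,0],
    [100,-0.001,0.003,0.119,0]
  ]
}}

```text
clock: 3.85
tool_pos: [0.4699, -0.0533, 0.2341]
orientation: [180.0, -0.1, 0.1]
force: [0.6, 1.2, 0.7]
opening: 0.0874
```

{"name": "play_rows", "arguments": {
  "series": [
    [60,0,0,0,0],
    [45,0,0,0,0],
    [35,0,0,0,0],
    [20,0,0,0,0],
    [0,0,0,0,0],
    [0,0,0,0,0],
    [0,0,0,0,0],
    [0,0,0,0,0]
  ]
}}

```text
clock: 4.65
tool_pos: [0.4692, -0.054, 0.2332]
orientation: [180.0, 0.0, 0.0]
force: [-0.5, -0.6, 0.5]
opening: 0.0297
```

{"name": "play_rows", "arguments": {
  "series": [
    [0,0,0,0,0],
    [0,0,0,0,0],
    [0,0,0,0,0],
    [0,0,0,0,0]
  ]
}}

```text
clock: 5.05
tool_pos: [0.4692, -0.054, 0.2332]
orientation: [180.0, 0.0, 0.0]
force: [-0.7, -0.1, -0.0]
opening: 0.0292
```

Run:
```python
from h import *
s=snapshot("scene"); save(s,"s2",(250,90,400,240),5)
```

```text
(no output)
```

View pics/s2.png

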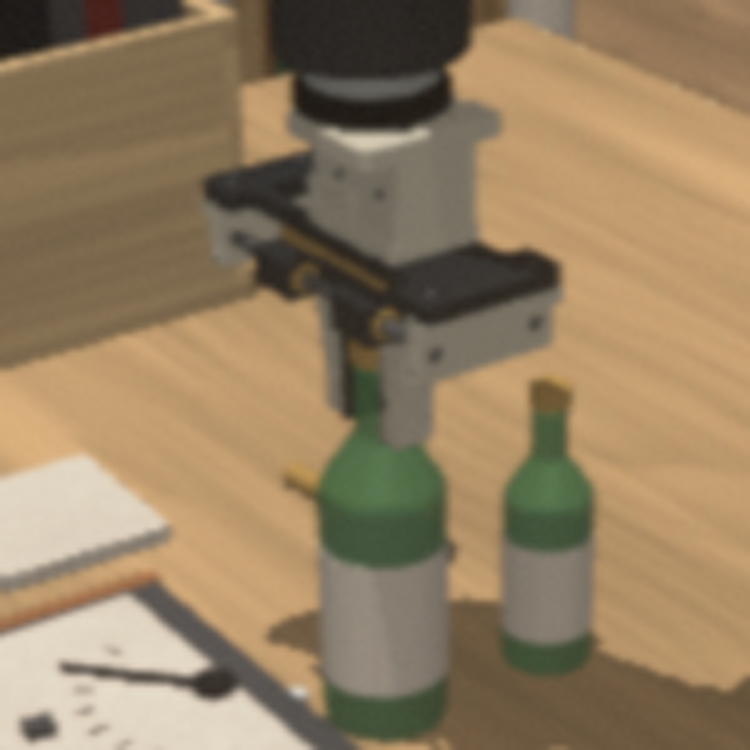

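The scene crop shows the fingers around the neck. The opening stopped at 29 to 30 mm, so the pad tops are catching the cap's rim. I'll open a little, go 3 mm lower and close on the neck.

{"name": "play_rows", "arguments": {
  "series": [
    [50,0,0,0,0],
    [50,0,0,0,0],
    [50,0,0,0.003,0],
    [50,0,0,0.0035,0],
    [0,0,0,0.0035,0],
    [0,0,0,0.0035,0],
    [0,0,0,0.0035,0],
    [0,0,0,0.0035,0],
    [0,0,0,0.0035,0],
    [0,0,0,0.0035,0]
  ]
}}

```text
clock: 6.1
tool_pos: [0.4692, -0.054, 0.2297]
orientation: [180.0, 0.0, 0.0]
force: [0.4, -1.8, 0.2]
opening: 0.0293
```

{"name": "play_rows", "arguments": {
  "series": [
    [0,0,0,0,0],
    [0,0,0,0,0]
  ]
}}

```text
clock: 6.3
tool_pos: [0.4692, -0.054, 0.2297]
orientation: [180.0, 0.0, 0.0]
force: [-0.3, -0.7, -1.5]
opening: 0.0295
```

{"name": "play_rows", "arguments": {
  "series": [
    [50,0,0,0,0],
    [50,0,0,0,0],
    [50,0,0,-0.004,0],
    [50,0,0,-0.008,0],
    [0,0,0,-0.008,0],
    [0,0,0,-0.008,0],
    [0,0,0,-0.008,0],
    [0,0,0,-0.008,0],
    [0,0,0,-0.008,0],
    [0,0,0,-0.008,0]
  ]
}}

```text
clock: 7.3
tool_pos: [0.4693, -0.054, 0.2378]
orientation: [180.0, -0.0, 0.0]
force: [1.1, -1.0, 2.0]
opening: 0.0295
```

{"name": "play_rows", "arguments": {
  "series": [
    [0,0,0,0,0],
    [0,0,0,-0.002,0],
    [0,0,0,-0.006,0],
    [0,0,0,-0.012,0],
    [0,0,0,-0.012,0]
  ]
}}

```text
clock: 7.8
tool_pos: [0.4695, -0.0538, 0.2503]
orientation: [-180.0, -0.0, 0.0]
force: [0.3, 0.5, -4.3]
opening: 0.0293
```

Run:
```python
from h import *
s=snapshot("scene"); save(s,"s3",(250,90,400,240),5); o=get_obs(); print(o["force"],o["tool_pos"],o["moment"])
```

```text
[-0.67820942  0.19097803 -5.48196969] [ 0.46941344 -0.05381256  0.25000507] [-0.01529496 -0.15156508 -0.01556865]
```

View pics/s3.png

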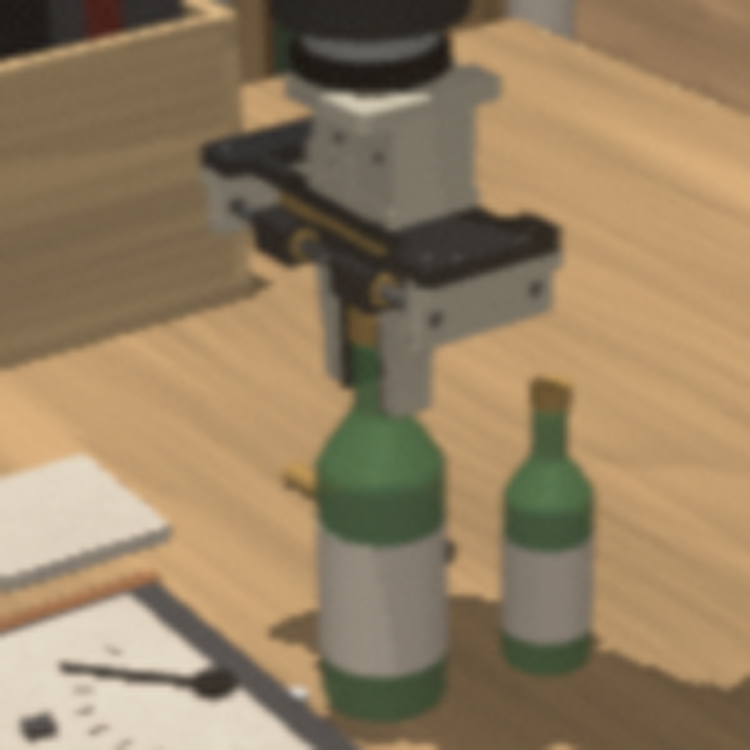

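The bottle is off the table, upright, with a 5.5 N load. Next I'll carry it to the coaster.

{"name": "play_rows", "arguments": {
  "series": [
    [0,0,0,-0.015,0],
    [0,0,-0.003,-0.03,0],
    [0,0,-0.01,-0.04,0],
    [0,0,-0.02,-0.04,0],
    [0,0.001,-0.035,-0.04,0],
    [0,0.003,-0.055,-0.04,0],
    [0,0.004,-0.078,-0.04,0],
    [0,0.005,-0.103,-0.04,0],
    [0,0.006,-0.128,-0.04,0],
    [0,0.006,-0.153,-0.04,0]
  ]
}}

```text
clock: 8.85
tool_pos: [0.4746, 0.1007, 0.2887]
orientation: [180.0, 0.1, 0.0]
force: [-0.5, -0.2, -5.1]
opening: 0.0292
```

{"name": "play_rows", "arguments": {
  "series": [
    [0,0,-0.025,0,0],
    [0,0.001,-0.05,0,0],
    [0,0.002,-0.075,0,0],
    [0,0.003,-0.1,0,0],
    [0,0.004,-0.125,0,0],
    [0,0.005,-0.15,0,0],
    [0,0.006,-0.175,0,0],
    [0,0.007,-0.195,0,0],
    [0,0.008,-0.21,0,0],
    [0,0.008,-0.215,0,0]
  ]
}}

```text
clock: 9.85
tool_pos: [0.483, 0.3156, 0.289]
orientation: [180.0, 0.0, 0.1]
force: [-1.0, -0.5, -5.7]
opening: 0.0292
```

Run:
```python
from h import *
o=get_obs(); print(o["force"],o["tool_pos"],o["moment"])
s=snapshot("scene"); save(s,"s4",(330,150,530,350),4)
o=get_obs(); w=snapshot("wrist"); save(w,"w4"); print(o["tool_pos"],o["orientation"])
np.save("pics/w4.npy",dict(w=w,o=o),allow_pickle=True)
```

```text
[-0.9687412  -0.52438707 -5.66612851] [0.48301932 0.31560436 0.28896369] [-0.26401296 -0.05492637 -0.05848269]
[0.48307031 0.31539655 0.28905032] [1.79970289e+02 2.65742788e-02 5.88193084e-02]
```

View pics/s4.png

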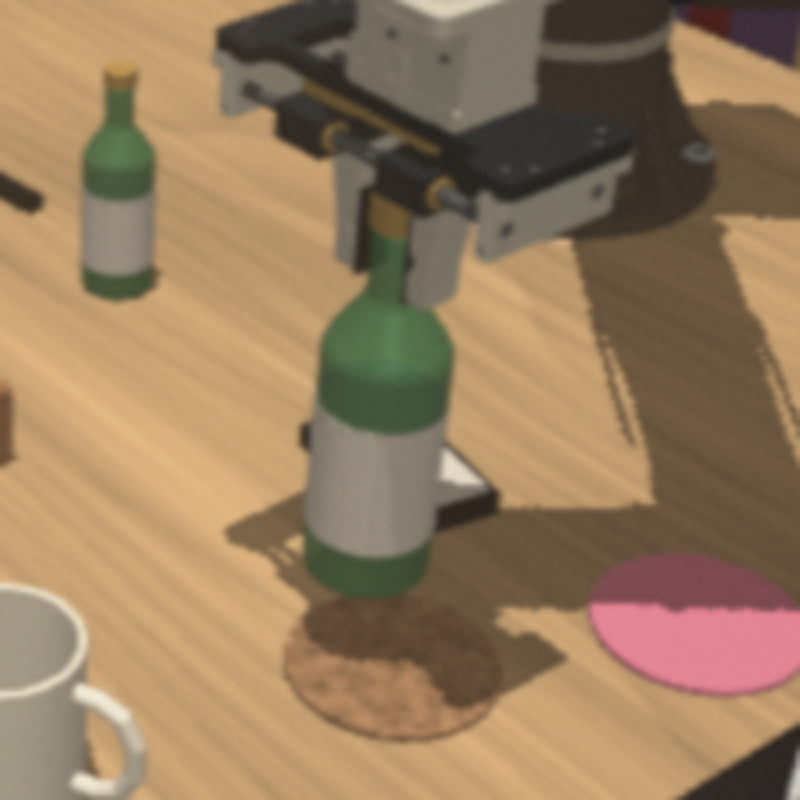

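View pics/w4.png

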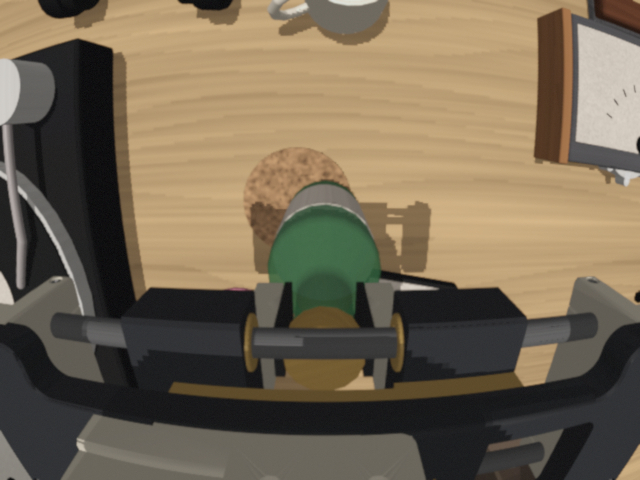

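The bottle hangs just short of the cork, and the scene crop suggests a slight lean. I'll quantify the tilt and the coaster centre.

```bash
cat > tilt.py <<'E'
from h import *
def tilt(x,y,z0,R=.06):
    s=snapshot("scene"); W=cloud(s)
    sel=(W[...,2]>z0+.01)&(W[...,2]<z0+.13)&(np.hypot(W[...,0]-x,W[...,1]-y)<R); P=W[sel]
    from scipy.optimize import least_squares
    def f(q):
        a=np.array([q[2],q[3],1]); a/=np.linalg.norm(a); d=P-np.array([q[0],q[1],z0+.07]); 
        return np.linalg.norm(d-np.outer(d@a,a),axis=1)-.033
    r=least_squares(f,[x,y,0,0],loss="soft_l1",f_scale=.002); print("centre@mid, slope",r.x.round(4),"deg",np.degrees(np.hypot(*r.x[2:])),len(P),np.abs(r.fun).mean()); return s,W
E
python3 - <<'E'
from tilt import *
s,W=tilt(.483,.315,.05)
h=cv2.cvtColor(s["frame"],cv2.COLOR_RGB2HSV)
m=(W[...,2]>.003)&(W[...,2]<.009)&(np.hypot(W[...,0]-.485,W[...,1]-.342)<.075)&(h[...,0]<15)
P=W[m]; print(len(P),P.min(0),P.max(0),P.mean(0))
d=np.load("pics/w4.npy",allow_pickle=True).item(); w,o=d["w"],d["o"]
print("left edge",wplane(w,o,244,197,.005),"back edge",wplane(w,o,296,147,.005))
E
```

```text
centre@mid, slope [4.818e-01 3.147e-01 2.000e-04 5.500e-03] deg 0.3136187581226387 1604 0.0009999763039055783
971 [0.43307673 0.29196521 0.00300442] [0.54216737 0.40218414 0.00786791] [0.491644   0.35114002 0.00467572]
left edge [0.49093619 0.39892394 0.005     ] back edge [0.54198376 0.34347722 0.005     ]
```

{"name": "play_rows", "arguments": {
  "series": [
    [0,0.001,-0.01,0,0],
    [0,0.002,-0.02,0.003,0],
    [0,0.0025,-0.027,0.01,0],
    [0,0.0025,-0.027,0.02,0],
    [0,0.0025,-0.027,0.03,0],
    [0,0.0025,-0.027,0.038,0],
    [0,0.0025,-0.027,0.042,0],
    [0,0.0025,-0.027,0.044,0],
    [0,0.0025,-0.027,0.044,0]
  ]
}}

```text
clock: 10.9
tool_pos: [0.4857, 0.3409, 0.2455]
orientation: [180.0, 0.0, -0.0]
force: [0.1, 0.3, -5.2]
opening: 0.0298
```

{"name": "play_rows", "arguments": {
  "series": [
    [0,0,0,0.001,0],
    [0,0,0,0.002,0],
    [0,0,0,0.002,0],
    [0,0,0,0.002,0]
  ]
}}

```text
clock: 11.3
tool_pos: [0.4857, 0.3411, 0.2438]
orientation: [-180.0, -0.0, 0.0]
force: [0.3, -0.0, -4.7]
opening: 0.0292
```

{"name": "play_rows", "arguments": {
  "series": [
    [0,0,0,0.0005,0],
    [0,0,0,0.001,0],
    [0,0,0,0.001,0],
    [0,0,0,0.001,0]
  ]
}}

```text
clock: 11.7
tool_pos: [0.4858, 0.3412, 0.2429]
orientation: [-180.0, -0.0, 0.0]
force: [-0.3, -1.3, -3.3]
opening: 0.0298
```

{"name": "play_rows", "arguments": {
  "series": [
    [0,0,0,0.0005,0],
    [0,0,0,0.0008,0],
    [0,0,0,0.0008,0]
  ]
}}

```text
clock: 12.0
tool_pos: [0.4861, 0.3413, 0.2428]
orientation: [-180.0, -0.1, 0.0]
force: [-0.0, -1.4, 4.0]
opening: 0.0294
```

The load has gone (+4 N), so the bottle is standing on the cork. I'll release it, then retreat straight up.

{"name": "play_rows", "arguments": {
  "series": [
    [36,0,0,0,0],
    [40,0,0,0,0],
    [50,0,0,0,0],
    [65,0,0,0,0],
    [80,0,0,0,0],
    [80,0,0,0,0]
  ]
}}

```text
clock: 12.6
tool_pos: [0.4857, 0.3411, 0.2418]
orientation: [180.0, 0.0, 0.0]
force: [-0.0, -0.1, 0.2]
opening: 0.0613
```

{"name": "play_rows", "arguments": {
  "series": [
    [80,0,0,-0.01,0],
    [80,0,0,-0.03,0],
    [80,0,0,-0.06,0],
    [80,0,0,-0.09,0],
    [80,0,0,-0.12,0],
    [80,0,0,-0.12,0]
  ]
}}

```text
clock: 13.2
tool_pos: [0.487, 0.3419, 0.3677]
orientation: [-179.7, -0.4, 0.0]
force: [-0.3, 0.8, 0.1]
opening: 0.0701
```

Run:
```python
from tilt import *
s,W=tilt(.485,.341,.005); save(s,"s5",(300,120,520,360),3)
```

```text
centre@mid, slope [ 0.4851  0.3414 -0.0012  0.    ] deg 0.06794399542330613 1546 0.000994851890949898
```

View pics/s5.png

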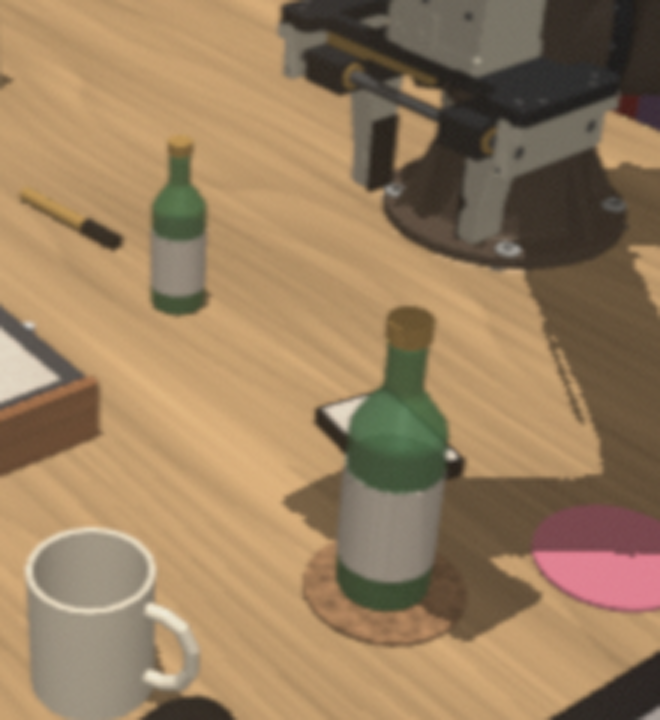

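The bottle is upright (0.07°) at (0.485,0.341), wholly on the cork and within about 1 mm of its centre. Next is the wheel: I'll close the gripper and turn it 90°, so the finger stack is only 19 mm wide along the front.

{"name": "play_rows", "arguments": {
  "series": [
    [80,0,0.02,0,8],
    [80,0,0.05,0,16],
    [60,0,0.08,0,24],
    [40,0,0.11,0,32],
    [20,0,0.14,0,40],
    [0,0,0.17,0,48],
    [0,0,0.2,0,56],
    [0,0,0.23,0,64],
    [0,0,0.25,0,72],
    [0,0,0.26,0,80]
  ]
}}

```text
clock: 14.25
tool_pos: [0.4851, 0.0794, 0.3615]
orientation: [180.0, -0.0, -80.4]
force: [0.2, -0.2, 0.6]
opening: 0.0117
```

{"name": "play_rows", "arguments": {
  "series": [
    [0,0,0,0,6],
    [0,0,0,0,10],
    [0,0,0,0,10]
  ]
}}

```text
clock: 14.55
tool_pos: [0.4854, 0.0808, 0.3614]
orientation: [179.9, -0.0, -90.1]
force: [-0.1, -0.5, -0.6]
opening: 0.0006
```

Run:
```python
from h import *
o=get_obs(); w=snapshot("wrist"); save(w,"w6"); print(o["tool_pos"],o["orientation"],o["joint_pos"],o["opening"])
np.save("pics/w6.npy",dict(w=w,o=o),allow_pickle=True)
T=snapshot("top"); save(T,"t6")
```

```text
[0.48537378 0.08076876 0.36141933] [ 1.79947752e+02 -1.52263646e-02 -9.00729694e+01] [ 3.23792906e+01  7.08380241e-01 -1.51190935e+01 -1.57819973e-02
 -7.42247862e+01 -3.24479694e+01] 0.0005649080245478947
```

View pics/w6.png

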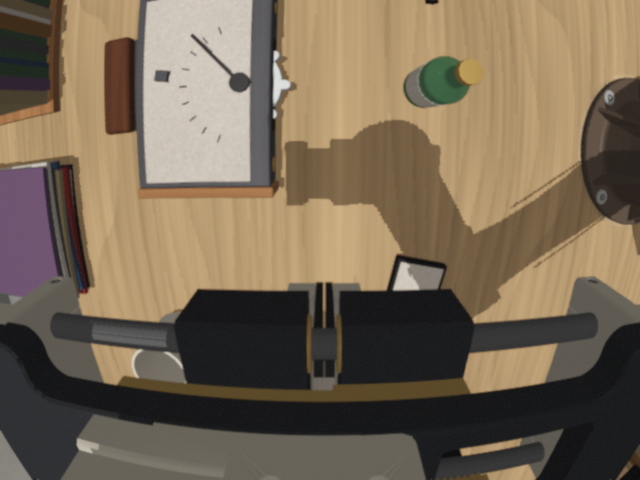

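View pics/t6.png

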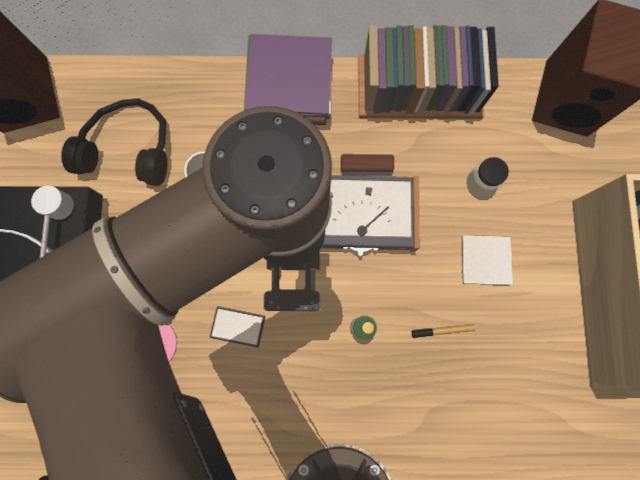

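The wrist view now shows the whole dial: hub (240,82), needle tip (193,36), tab (162,76) and the front lobe (289,85). I'll measure the angles from it.

```bash
cat > dial.py <<'E'
from h import *
def wcloudplane(w,o,mask,z):
    v,u=np.nonzero(mask); return np.array([wplane(w,o,a,b,z) for a,b in zip(u,v)])
def dialw(w,o,A=None,verbose=True,boxw=None,tag=None):
    # predicted positions
    h=cv2.cvtColor(w["frame"],cv2.COLOR_RGB2HSV); dark=h[...,2]<90
    v,u=np.nonzero(dark); P=np.array([wplane(w,o,a,b,.060) for a,b in zip(u,v)])
    A0=np.array([.5745,-.0485]); d=P[:,:2]-A0; r=np.hypot(*d.T); th=np.arctan2(d[:,1],d[:,0])
    m=(r<.018)&(d[:,0]>-.012); 
    hub=P[(r<.0125)][:,:2]; hub=(hub.min(0)+hub.max(0))/2
    n=(r>.025)&(r<.082)&(abs(th)<1.5)&(d[:,0]>-.0)
    hist=np.array([((abs(th-t)<.04)&n).sum() for t in np.arange(-1.4,1.4,.01)]); t0=np.arange(-1.4,1.4,.01)[hist.argmax()]
    k=n&(abs(th-t0)<.08); c=P[k][:,:2]; 
    ln=cv2.fitLine((c*1000).astype(np.float32),cv2.DIST_HUBER,0,.01,.01).ravel(); a=np.degrees(np.arctan2(ln[1],ln[0])); a=(a+90)%180-90
    Pt=np.array([wplane(w,o,a_,b,.063)[:2] for a_,b in zip(u,v)]); dt=Pt-A0; rt=np.hypot(*dt.T); tt=np.arctan2(dt[:,1],dt[:,0])
    q=(rt>.080)&(rt<.103)&(abs(tt)<.45)&(abs(dt[:,0])<.11)
    tab=np.median(Pt[q],0); 
    print("hub",hub.round(4),"needle deg",a.round(2),"n",k.sum(),"line pt",ln[2:].round(1),"tab",tab.round(4),q.sum())
    for C in(A0,hub): print("  C",C.round(4),"tab ang",np.degrees(np.arctan2(*(tab-C)[::-1])).round(2),"needle centroid ang",np.degrees(np.arctan2(*(c.mean(0)-C)[::-1])).round(2), "rtab",np.hypot(*(tab-C)))
E
python3 - <<'E'
from dial import *
d=np.load("pics/w6.npy",allow_pickle=True).item(); w,o=d["w"],d["o"]
dialw(w,o); save(w,"w6c",(130,0,310,130),4)
E
```

```text
hub [ 0.5732 -0.0493] needle deg -47.64 n 97 line pt [608.9 -86.9] tab [ 0.662  -0.0642] 101
  C [ 0.5745 -0.0485] tab ang -10.17 needle centroid ang -48.11 rtab 0.08893204460018056
  C [ 0.5732 -0.0493] tab ang -9.54 needle centroid ang -46.49 rtab 0.09006413466747984
```

View pics/w6c.png

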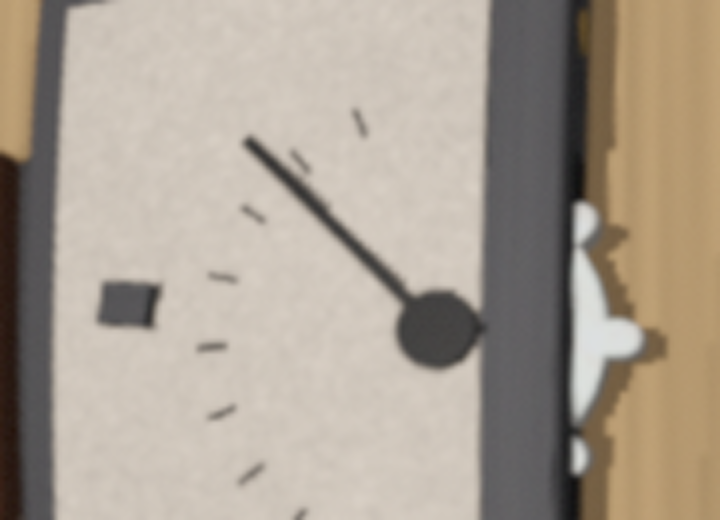

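{"name": "play_rows", "arguments": {
  "series": [
    [0,0.03,-0.007,0.02,0],
    [0,0.06,-0.015,0.06,0],
    [0,0.09,-0.022,0.1,0],
    [0,0.108,-0.022,0.14,0],
    [0,0.108,-0.022,0.18,0],
    [0,0.108,-0.022,0.21,0],
    [0,0.108,-0.022,0.21,0]
  ]
}}

```text
clock: 15.35
tool_pos: [0.5052, -0.0277, 0.148]
orientation: [179.6, -0.1, -90.0]
force: [-0.3, 0.2, 0.1]
opening: 0.0003
```

Run:
```python
from h import *
o=get_obs(); w=snapshot("wrist"); save(w,"w7"); print(o["tool_pos"],o["orientation"])
s=snapshot("scene"); save(s,"s7",(230,120,390,280),5)
```

```text
[ 0.50516055 -0.02769702  0.14802738] [ 1.79551205e+02 -1.08085641e-01 -8.99584900e+01]
```

View pics/s7.png

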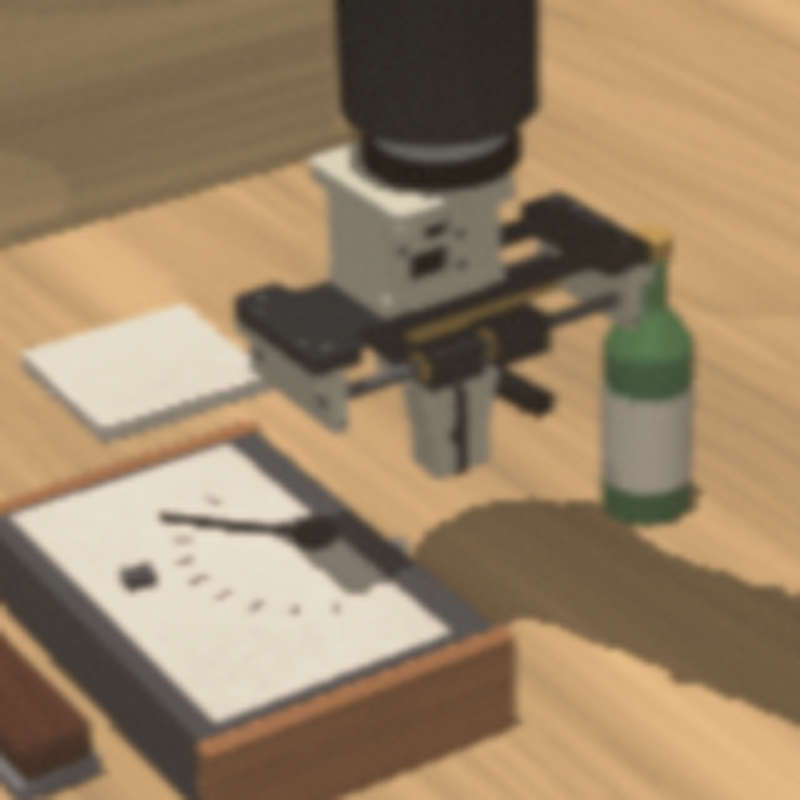

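View pics/w7.png

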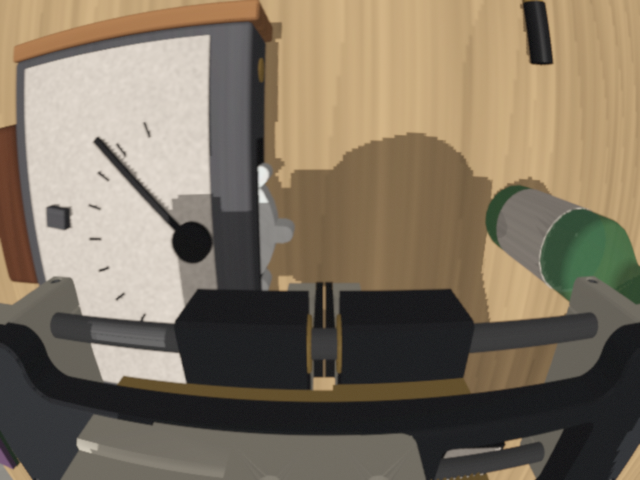

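The scene crop shows the closed fingertips in front of the wheel, left of the front lobe, with the small bottle clear. I'll descend to wheel height.

{"name": "play_rows", "arguments": {
  "series": [
    [0,0,-0.001,0.02,0],
    [0,0,-0.002,0.04,0],
    [0,0,-0.002,0.054,0],
    [0,0,-0.002,0.058,0],
    [0,0,-0.002,0.058,0],
    [0,0,-0.002,0.058,0]
  ]
}}

```text
clock: 16.05
tool_pos: [0.5107, -0.0265, 0.0954]
orientation: [-179.9, 0.0, -89.9]
force: [0.4, -0.1, -0.3]
opening: 0.0004
```

Run:
```python
from dial import *
o=get_obs(); w=snapshot("wrist"); save(w,"w8"); print(o["tool_pos"],o["orientation"],o["force"])
dialw(w,o)
s=snapshot("scene"); save(s,"s8",(230,120,390,280),5)
```

```text
[ 0.51072497 -0.02652233  0.09538673] [-1.79864750e+02  3.00400181e-02 -8.99441263e+01] [ 0.43263541 -0.09641822 -0.32270344]
hub [ 0.5745 -0.0492] needle deg -47.92 n 1246 line pt [609.  -87.4] tab [ 0.661  -0.0183] 640
  C [ 0.5745 -0.0485] tab ang 19.22 needle centroid ang -48.42 rtab 0.091634844534065
  C [ 0.5745 -0.0492] tab ang 19.65 needle centroid ang -47.91 rtab 0.0918444058493794
```

View pics/s8.png

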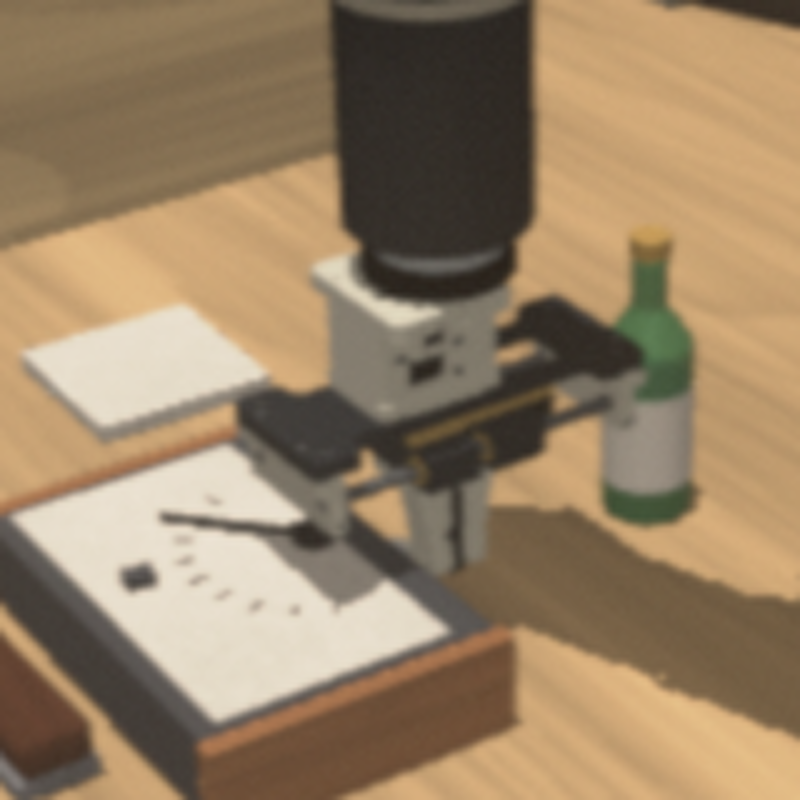

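View pics/w8.png

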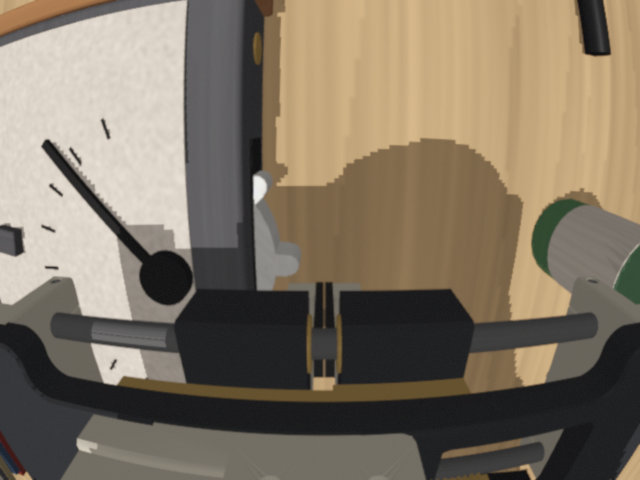

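Run:
```python
from h import *
o=get_obs();print(o["tool_pos"])
s=snapshot("scene"); W=cloud(s)
sel=(abs(W[...,0]-.511)<.045)&(abs(W[...,1]+.0265)<.03)&(W[...,2]>.02)&(W[...,2]<.095)
P=W[sel]
for z in np.arange(.024,.094,.006):
    q=P[abs(P[:,2]-z)<.003]
    if len(q): print(z.round(3),len(q),"x",q[:,0].min().round(4),q[:,0].max().round(4),"y",q[:,1].min().round(4),q[:,1].max().round(4))
```

```text
[ 0.51048135 -0.02664751  0.09512275]
0.03 9 x 0.4977 0.5251 y -0.0416 -0.0153
0.036 37 x 0.4957 0.528 y -0.0482 -0.0107
0.042 26 x 0.4995 0.5279 y -0.0437 -0.0112
0.048 33 x 0.4963 0.5295 y -0.0356 -0.0112
0.054 89 x 0.4948 0.5558 y -0.0545 0.0029
0.06 37 x 0.4937 0.5294 y -0.0373 -0.0112
0.066 32 x 0.4926 0.5307 y -0.035 -0.0122
0.072 38 x 0.4886 0.5321 y -0.0371 -0.0109
0.078 25 x 0.4892 0.5331 y -0.0289 -0.0118
0.084 6 x 0.4928 0.535 y -0.0191 -0.013
0.09 5 x 0.5341 0.5443 y -0.0329 -0.0116
```

At wheel height the finger stack is about 15 mm deep either side of the tool centre. I'll move 2.5 mm in and 5 mm down, then push to the right.

{"name": "play_rows", "arguments": {
  "series": [
    [0,0,-0.002,0.003,0],
    [0,0,-0.0025,0.005,0],
    [0,0.003,-0.0025,0.005,0],
    [0,0.006,-0.0025,0.005,0],
    [0,0.009,-0.0025,0.005,0],
    [0,0.012,-0.0025,0.005,0],
    [0,0.015,-0.0025,0.005,0],
    [0,0.018,-0.0025,0.005,0],
    [0,0.021,-0.0025,0.005,0],
    [0,0.021,-0.0025,0.005,0]
  ]
}}

```text
clock: 17.2
tool_pos: [0.5125, -0.0483, 0.089]
orientation: [-180.0, -0.0, -90.0]
force: [0.4, 0.0, -0.6]
opening: 0.0006
```

Run:
```python
from dial import *
o=get_obs(); w=snapshot("wrist"); save(w,"w9"); print(o["tool_pos"],o["orientation"],o["force"])
dialw(w,o)
```

```text
[ 0.51254685 -0.04825589  0.08898743] [-1.79967830e+02 -1.68314155e-03 -9.00050663e+01] [ 0.42857561  0.00294439 -0.59007219]
hub [ 0.5743 -0.0487] needle deg -27.75 n 1037 line pt [620.1 -73.2] tab [ 0.6618 -0.0311] 1919
  C [ 0.5745 -0.0485] tab ang 11.27 needle centroid ang -28.48 rtab 0.08906195154047788
  C [ 0.5743 -0.0487] tab ang 11.35 needle centroid ang -28.25 rtab 0.08924110798211937
```

View pics/w9.png

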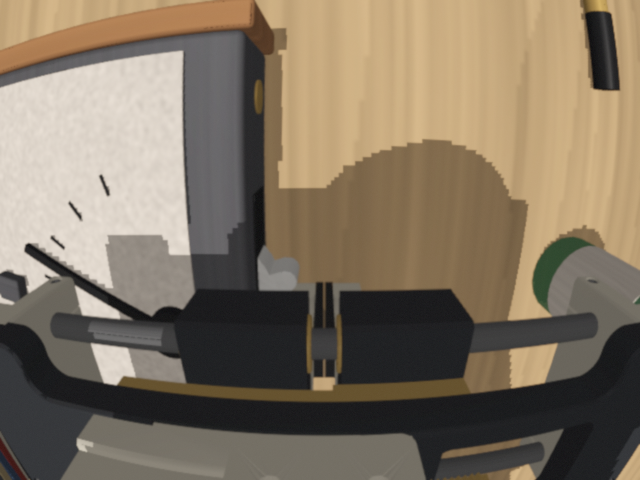

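The needle has moved from −47.8° to −28° (the tab is at −10°), as predicted. I'll push 9 mm more.

{"name": "play_rows", "arguments": {
  "series": [
    [0,0.003,0,0,0],
    [0,0.006,0,0,0],
    [0,0.009,0,0,0],
    [0,0.009,0,0,0]
  ]
}}

```text
clock: 17.65
tool_pos: [0.512, -0.0574, 0.0888]
orientation: [180.0, -0.0, -90.0]
force: [-0.2, 0.6, 0.0]
opening: -0.0
```

Run:
```python
from dial import *
o=get_obs(); w=snapshot("wrist"); save(w,"w10"); print(o["tool_pos"],o["orientation"],o["force"])
dialw(w,o)
s=snapshot("scene"); save(s,"s10",(230,160,350,280),5)
```

```text
[ 0.511993   -0.05735913  0.0888077 ] [ 1.79972387e+02 -9.14222410e-03 -9.00185709e+01] [-0.16924653  0.5503168   0.01851046]
hub [ 0.5745 -0.0487] needle deg 32.85 n 844 line pt [622.3 -14.5] tab [ 0.663  -0.0351] 2124
  C [ 0.5745 -0.0485] tab ang 8.63 needle centroid ang 35.38 rtab 0.08954238614319662
  C [ 0.5745 -0.0487] tab ang 8.75 needle centroid ang 35.51 rtab 0.08960685080346154
```

View pics/s10.png

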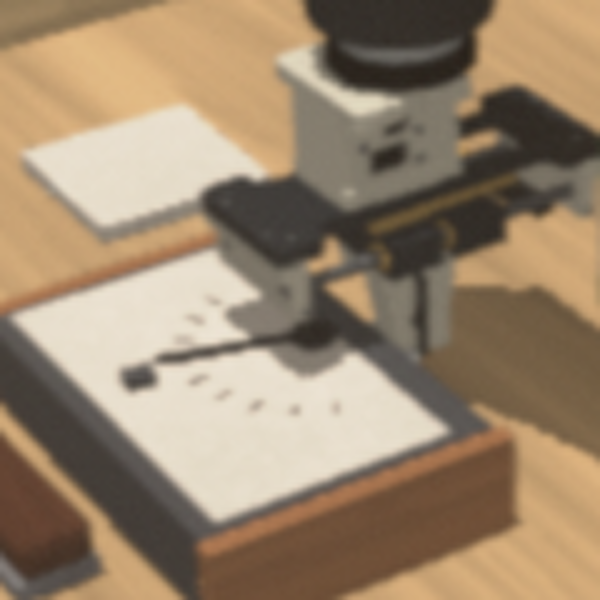

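In the scene crop the needle points a little short of the tab, at about −19°. The lobe is near its slide-off point, so I'll lift, go round to the next lobe on the left and push that for the rest.

{"name": "play_rows", "arguments": {
  "series": [
    [0,-0.002,0,0,0],
    [0,-0.003,0,-0.02,0],
    [0,-0.003,0,-0.035,0],
    [0,-0.02,0,-0.035,0],
    [0,-0.044,0,-0.035,0],
    [0,-0.044,0,-0.035,0],
    [0,-0.044,0,-0.015,0],
    [0,-0.044,0,0,0],
    [0,-0.044,0,0,0],
    [0,-0.044,0,0,0]
  ]
}}

```text
clock: 18.75
tool_pos: [0.5122, -0.0131, 0.0889]
orientation: [180.0, -0.0, -90.0]
force: [0.9, -0.2, 0.6]
opening: 0.0007
```

```bash
cat >> dial.py <<'E'
def needles(s,tag):
    # scene + depth: dark pixels near z .06 plane within dial
    v,u=np.mgrid[:480,:640]; K=s["mtx"]; T=np.linalg.inv(s["camera_from_world"])
    d=np.stack([(u-K[0,2])/K[0,0],-(v-K[1,2])/K[1,1],-np.ones(u.shape)],-1)@T[:3,:3].T
    P=T[:3,3]+d*((.06-T[2,3])/d[...,2])[...,None]
    A=np.array([.5742,-.0487]); e=P[...,:2]-A; r=np.hypot(e[...,0],e[...,1]); th=np.degrees(np.arctan2(e[...,1],e[...,0]))
    g=s["frame"].max(2); dk=g<110
    n=dk&(r>.045)&(r<.08)&(th>-60)&(th<35)
    n=n&(g<90)
    k,l,st,ce=cv2.connectedComponentsWithStats(n.astype(np.uint8))
    for i in range(1,k):
        if st[i,4]>=8: m=l==i; print(tag,"comp",st[i,4],"ang",np.median(th[m]).round(2),"r",r[m].min().round(3),r[m].max().round(3))
    P2=T[:3,3]+d*((.063-T[2,3])/d[...,2])[...,None]; e=P2[...,:2]-A; r=np.hypot(e[...,0],e[...,1]); th=np.degrees(np.arctan2(e[...,1],e[...,0]))
    t=dk&(r>.082)&(r<.101)&(abs(th+10)<9); print(tag,"tab",t.sum(),np.median(th[t]).round(2))
E
python3 - <<'E'
from dial import *
o=get_obs(); w=snapshot("wrist"); save(w,"w11"); print(o["tool_pos"],o["orientation"],o["force"])
dialw(w,o)
s=snapshot("scene"); save(s,"s11",(230,160,350,280),5); needles(s,"scene")
E
```

```text
[ 0.51219481 -0.01312407  0.08890488] [ 1.79954848e+02 -2.84527987e-02 -8.99871692e+01] [ 0.85167371 -0.24614325  0.64268012]
hub [ 0.5745 -0.0493] needle deg -18.36 n 1038 line pt [622.4 -65.3] tab [ 0.6575 -0.0119] 317
  C [ 0.5745 -0.0485] tab ang 23.78 needle centroid ang -19.34 rtab 0.09073650543804404
  C [ 0.5745 -0.0493] tab ang 24.27 needle centroid ang -18.44 rtab 0.09106780751032723
scene tab 15 -5.87
```

View pics/s11.png

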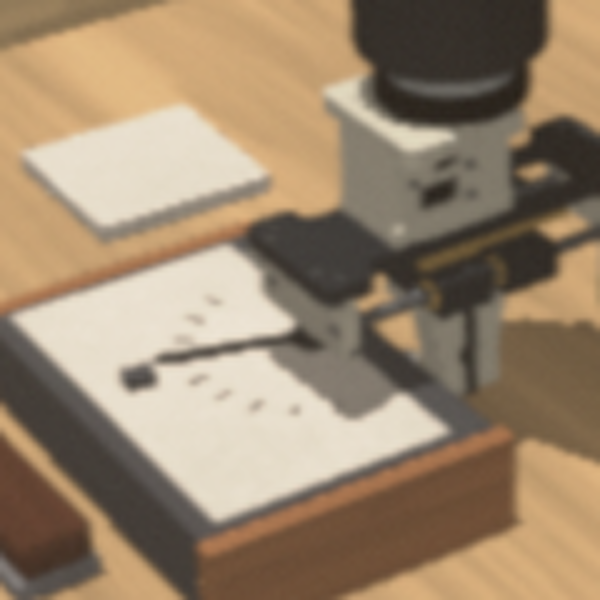

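View pics/w11.png

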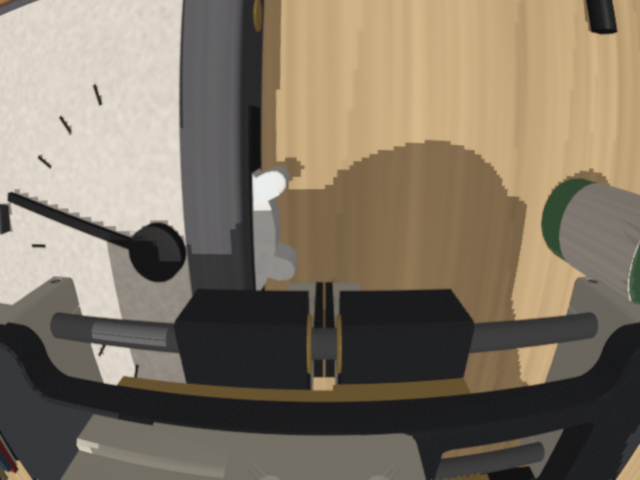

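The view is clear again. The needle is at −18.4° and the tab is at −10°, so 8.4° remain. By the geometry that calls for a 13 mm stroke on this lobe, with contact after about 6 mm.

{"name": "play_rows", "arguments": {
  "series": [
    [0,0.003,0,0,0],
    [0,0.006,0,0,0],
    [0,0.008,0,0,0],
    [0,0.01,0,0,0],
    [0,0.012,0,0,0],
    [0,0.0125,0,0,0],
    [0,0.0125,0,0,0]
  ]
}}

```text
clock: 19.55
tool_pos: [0.5123, -0.0256, 0.0888]
orientation: [-180.0, -0.0, -90.0]
force: [-0.6, 0.1, -0.3]
opening: 0.0003
```

Run:
```python
from dial import *
o=get_obs(); w=snapshot("wrist"); save(w,"w12"); print(o["tool_pos"],o["orientation"],o["force"])
dialw(w,o)
```

```text
[ 0.51229096 -0.02556284  0.08882892] [-1.79997129e+02 -4.21339531e-03 -9.00005131e+01] [-0.60355958  0.14192828 -0.28089167]
hub [ 0.5745 -0.0493] needle deg -10.14 n 989 line pt [625.2 -58.3] tab [ 0.6591 -0.0187] 939
  C [ 0.5745 -0.0485] tab ang 19.41 needle centroid ang -10.99 rtab 0.08966470619945674
  C [ 0.5745 -0.0493] tab ang 19.92 needle centroid ang -10.11 rtab 0.08990065019420557
```

View pics/w12.png

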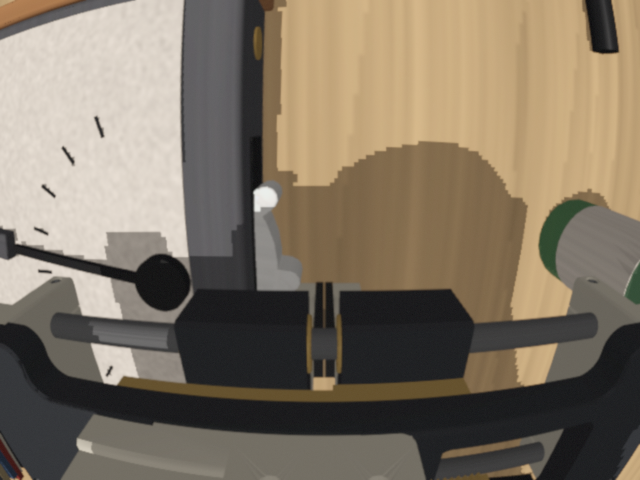

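The needle reads −10.1° and is in line with the tab. I'll back off to the left, lift away and check from above.

{"name": "play_rows", "arguments": {
  "series": [
    [0,-0.003,0.002,0,0],
    [0,-0.006,0.004,0,0],
    [0,-0.006,0.004,-0.03,0],
    [0,-0.006,0.004,-0.07,0],
    [0,-0.02,0.004,-0.11,0],
    [0,-0.05,0.004,-0.15,0],
    [0,-0.08,0.004,-0.19,0],
    [0,-0.11,0.004,-0.23,0],
    [0,-0.11,0.004,-0.26,0],
    [0,-0.11,0.004,-0.26,0]
  ]
}}

```text
clock: 20.6
tool_pos: [0.5095, 0.0861, 0.3537]
orientation: [-179.6, 0.2, -89.9]
force: [0.5, -0.2, -0.5]
opening: -0.0
```

{"name": "play_rows", "arguments": {
  "series": [
    [0,0,0,0,0],
    [0,0,0,0,0],
    [0,0,0,0,0]
  ]
}}

```text
clock: 20.9
tool_pos: [0.5078, 0.0842, 0.3476]
orientation: [179.9, -0.1, -90.0]
force: [0.0, -0.3, 0.2]
opening: 0.0006
```

Run:
```python
from dial import *; from tilt import tilt
o=get_obs(); w=snapshot("wrist"); save(w,"w13c",(130,0,330,150),4); print(o["tool_pos"],o["orientation"],o["force"])
dialw(w,o)
T=snapshot("top"); save(T,"t13")
s,W=tilt(.485,.341,.005); save(s,"s13")
```

```text
[0.50777084 0.08421816 0.34763671] [ 1.79888198e+02 -5.37705338e-02 -9.00189452e+01] [ 0.01119195 -0.32258204  0.24295553]
hub [ 0.5741 -0.0493] needle deg -9.63 n 92 line pt [628.6 -58.3] tab [ 0.6627 -0.0641] 107
  C [ 0.5745 -0.0485] tab ang -10.03 needle centroid ang -10.3 rtab 0.08957362051870028
  C [ 0.5741 -0.0493] tab ang -9.48 needle centroid ang -9.38 rtab 0.08978999717285437
centre@mid, slope [ 0.4851  0.3415 -0.0018 -0.0023] deg 0.1684730145839749 1551 0.0010178901384684622
```

View pics/w13c.png

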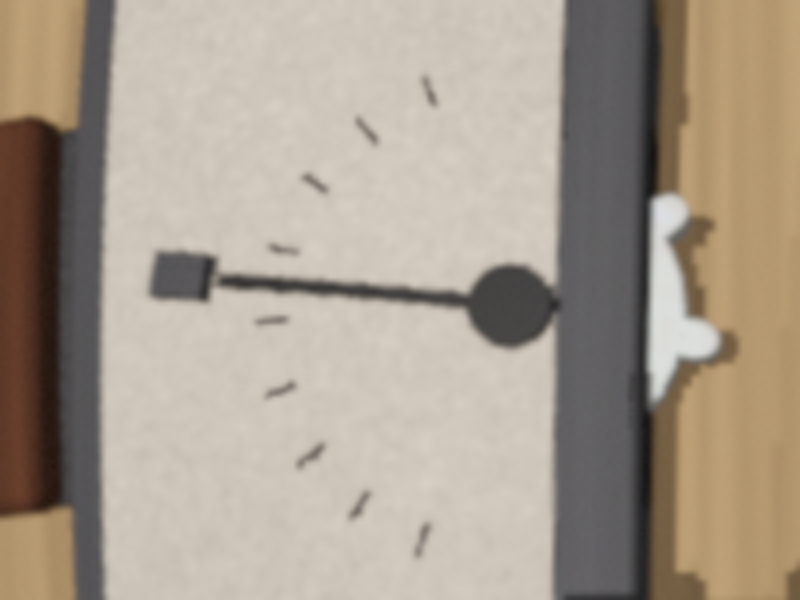

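View pics/t13.png

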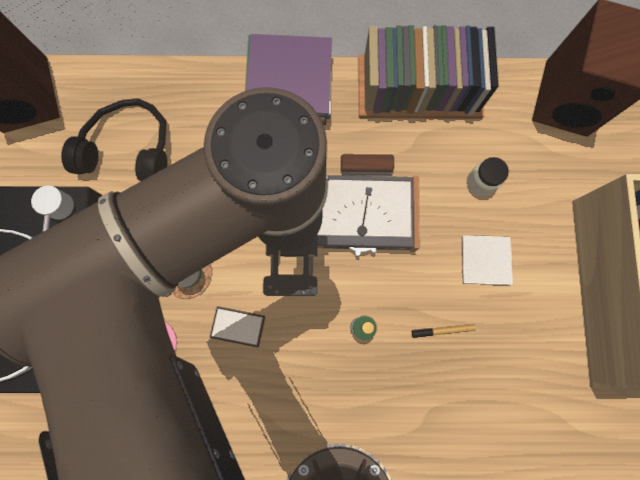

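View pics/s13.png

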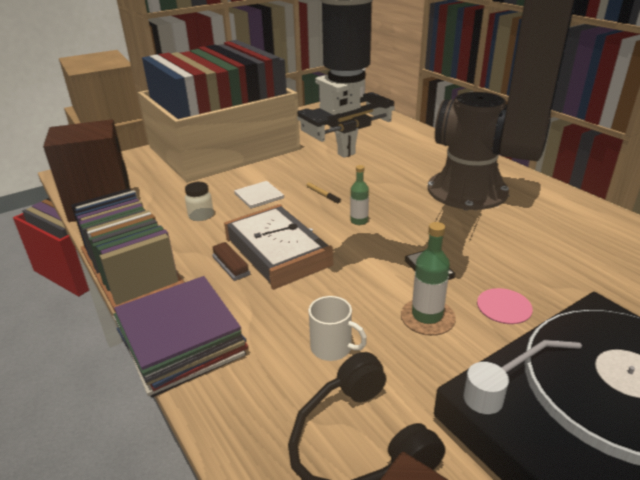

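The wrist crop shows the needle ending at the middle of the tab (needle (220,282), tab (182,277)). The two angles agree to within 0.5°. The bottle stands upright on the cork at (430,290) in the scene view, the bystanders look where they were, and the arm is clear. I'm handing in the job.

```bash
python3 -c "
from plant import close_job; print(close_job())"
```

```text
the job is handed in; nothing more can be done
None
```

The bottle is on the cork coaster, the needle points at the preset tab, and I handed the job in at about 21 s of the 69 s allowed.

**Bottle:** I gripped the 220 mm bottle at its cap and neck and released it on the cork. The last check put it at (0.485, 0.3415), within about 1 mm of the coaster's centre and tilted about 0.2°.

**Wheel:** I pushed two lobes in turn with the closed fingertips, which took the needle from −47.8° to about −10°. After the arm was clear, the needle read −9.4° to −10.3° and the tab −9.5° to −10.0°. That is within 0.5°, or under 1 mm at the tip.

**Other things on the table:** From the pictures, the bystanders and the small look-alike bottle look unmoved. The arm finished clear of everything, with wrist force near zero.

**What did not go as expected:**
- The pads caught the cap's 30 mm rim rather than the 26 mm neck, so I re-gripped twice before lifting. The grip held.
- My tab detection gave false readings while the gripper blocked the wrist view close to the wheel, as did one needle reading. I relied on the clear views for the final numbers.

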